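# Close the light box and show the diffuser strip's frosted end over its window

## Task

First lower the light box's lid gently until it is fully shut. Then pick up the diffuser strip by its clear part, never touching the frosted end (the end with the small corner notch and the colour-bar label), and hold it label up and level with the frosted end over the middle of the lid's window, about 5 cm above it and with the strip lined up with the window's long side. Finish while holding it still there, do not let the strip touch the light box, and leave the other things on the bench where they are.

Things in the scene. Friction and masses are not known exactly. Their poses are not given: they have to be found in the camera images.
- lightbox: Grey open-topped light box, fixed to the bench: 180 mm (its x) by 220 mm (its y), 70 mm high. Origin: centre of its underside, on the bench. Its x points from the front (the side with the lid's orange tab) to the hinge at the back; z up.
- lightbox_lid (a joint): Angle of the light box's lid: 0 = shut, flat on the rim; grows as it opens upward; starts between 0.8 and 1.35. It turns about the box's y at the box's back top edge, 90 mm behind the box's centre and 70.5 mm above the bench. The hinge is stiff: the lid stays where it is left and needs about 1 to 4 N near its front edge to move.
- hinge (a point): On the hinge line, mid width, at the lid's underside; axes are the lid's (the box's when shut). The lid is a black plate 180 mm from hinge to front edge (along its -x), 220 mm wide, 10 mm thick (outer face flat, towards +z); an orange tab 50 mm wide, 6 mm thick juts 20 mm beyond the middle of the front edge.
- window (a point): Centre of the cream window (100 mm along the box's y, its long side, by 50 mm) on the lid's outer face, flush with it: 90 mm from the hinge. With the lid shut it faces up, 80.5 mm above the bench.
- strip: Diffuser strip, a rigid plate 120 mm long (x), 40 mm wide (y), 6 mm thick (z), about 35 g. Origin: centre of its underside; z points out of the label face. Starts label up on the rest, turned any way. Clear bluish part: x -60 to +22 mm; frosted white end: +22 to +60 mm, with three coloured bars (the label) on top and a 9 by 9 mm notch in its +x, -y corner.
- frosted_end (a point): Middle of the frosted end, in mid thickness: 41 mm along the strip's +x from its centre, 3 mm above its underside.
- rest: Black rubber puck fixed to the bench under the strip, 34 mm across, 18 mm high. Origin: centre of its underside.
- screwdriver: Bystander: loose screwdriver with red handle, 170 mm long. Leave it.
- brush: Bystander: loose green cleaning brush, 160 mm long. Leave it.
- bottle: Bystander: loose white dropper bottle, 38 mm across, 110 mm tall. Leave it.
- cup_a: Bystander: loose dark red cup, 64 mm across, 35 mm high. Leave it.
- cup_b: Bystander: loose dark red cup, 64 mm across, 35 mm high. Leave it.
- flux_tin: Bystander: loose low round metal tin, 48 mm across, 18 mm high. Leave it.
- tweezers: Bystander: loose steel tweezers, 110 mm long, 4 mm thick. Leave them.

How it is judged (in metres and radians):
On the way, in this order (a step that is already met when the one before it is completed fails the run):
1. the lid is shut while the strip still lies on its rest (value of joint lightbox_lid below 0.04 rad and distance of strip from where it was at the start of the episode below 0.02 m), for 0.2 s.
2. the strip is picked up by the gripper (contact force between strip and the fingers above 0.5 N and height (world z) of strip above 0.05 m), for 0.2 s.
At the end, for the whole second after the job is handed in: The lid is shut (under 0.04 rad). The strip is held by the fingers alone, at rest, label up within 0.2 rad, its length within 0.25 rad of the window's long side (either way round), the middle of its frosted end within 20 mm sideways of the window's centre and 25 to 85 mm above the window (value of joint lightbox_lid below 0.04 rad and contact force between strip and the fingers above 0.5 N and contact force between strip and lightbox below 0.05 N and horizontal distance between frosted_end and window below 0.02 m and z of frosted_end in the frame of window between 0.025 and 0.085 m and angle between strip's own z axis and vertical below 0.2 rad and angle between the x axis of strip and the y axis of lightbox, either way round below 0.25 rad and linear speed of strip below 0.02 m/s); the arm keeps its last pose, push and grip.
It fails at once if the fingers grip or press the strip on its frosted end (contact force between strip and the fingers above 0.3 N and x of the grasp point in the frame of strip above 0.018 m).
It fails at once if the lid is slammed (closes faster than 2.5 rad/s) (velocity of joint lightbox_lid below -2.5 rad/s).
It fails at once if the strip is knocked against the light box (contact force between strip and lightbox above 1 N).
It fails at once if another thing on the bench is moved by more than 20 mm (distance of any of screwdriver, brush, bottle, cup_a, cup_b, flux_tin, tweezers from where it was at the start of the episode above 0.02 m).
It also fails if it takes over 53 s, if anything falls off the work surface, if the arm or the gripper's body presses on something with over 40 N, if the wrist force passes 120 N, or if a joint passes its speed limit or range.

## Robot

A 6-joint arm with a two-finger parallel gripper is mounted at the origin on the work surface. World frame = base frame: x ahead of the robot, y to its left, z up, the work surface at z = 0. Lengths are in mm, angles in rad, forces in N, time in s.
With the tool pointing down it reaches from about 300 to 850 mm from the base axis. Payload 5.4 kg.
Tool frame: the origin (TCP) lies at the very end of the fingers, on their centre line; the grasp point (between the pads) lies 19 mm behind it; z points along the fingers, y is the direction in which the jaws open and shut (so a half turn about z gives the same grasp; the last joint's range is limited). The gripper opens to 85 mm and grips with 20 to 120 N. Pads are 22 mm wide; open, the fingers measure 114 mm over their backs; the gripper's body (76 mm by 85 mm) begins 54 mm behind the grasp point. The pads swing forward as they close: fully open they stand 13 mm farther back than shut.
Start: joints at [-1.457, 0.158, 1.597, -0, 1.386, -0.21], TCP at [182.925, -545.11, 231.299] pointing down, gripper open.
Joint ranges: [-2.91, 2.91], [-0.94, 2.29], [0.18, 2.7], [-1.29, 4.43], [0.17, 2.64], [-3, 3]. Speed limits (rad/s): [2.57, 2.57, 3.14, 3.14, 3.14, 3.14].

## Interface

Orientations are given as a unit quaternion [w, x, y, z].
In Python, from cell import robot gives the robot as it stands.
- The arm moves only by the shell command python3 -m jog 'ROWS' [OPENING] [FORCE]. ROWS is a JSON object of lists of equal length, an entry for each row: "offset": the shift along the tool's x, y, z in cm, a list of three; "twist": the turn, a rotation vector about the tool's x, y, z in rad, a list of three. A call has 1 to 10 rows; each row shifts and turns the commanded pose from where the row before left it, along the tool's axes as they then stand; what a row does not reach is not made up. A row lasts 1/10 s, in which the tool goes at most 50 mm and 8.59 degrees, less where a joint would pass 70% of its speed; a pose out of reach is approached as far as the arm can. A call is refused whole if a number of a shift passes 5 or a number of a turn 0.15, either way. A call with a gripper value outside its range is refused whole. OPENING is the opening, from 0 (shut) to 1 (fully open), set as the call begins (- or left out, the last holds). The fingers move at their own pace and stop on an object; FORCE is the grip in N (left out, the last holds). Time passes only in rows, so rows that do not move let the fingers close. It gives the time, the measured TCP pose, the force and the opening at its end, in the units of the state.
- robot.read_state(): the state, without advancing time (a new reading comes with each control period).
- robot.grab_frame(name): name is "scene" or "top" or "wrist"; returns a dict with "frame" (400x640x3 uint8, red, green, blue), "intrinsics" (3x3 intrinsics, pixels), "rvec" (rotation vector, rad) and "tvec" (3), from world to camera coordinates, as OpenCV has them. Camera axes: x right, y down, z forward; pixel columns grow to the right and rows downward; lengths in mm; the calibration is good to about 2 mm. A picture is of the moment at which its call begins. There is no depth.
- robot.sign_off(): hands the job in, once; it reports no verdict.
The state is a dict: "time": time; "joints": joint angles; "qd": joint speeds; "joint_efforts": joint torques, N m; "eef_pos": TCP position; "ee_rot": TCP orientation; "contact_force": force on the tool from outside, world axes, zero at the start; "ft_torque": the same for the moment, N m; "gripper_width": finger opening in mm.
Only numpy, scipy, OpenCV 4.12 (cv2) and the standard library are available. Lean on these libraries where they do the work, as an engineer would, in place of code of your own. Each camera call takes 0.05 s, during which the arm holds its last target.

## Working session

There is one attempt and no reset: what is moved stays moved. The work goes in short steps, Python scripts to look and compute and a shell command to move; the robot and the scene stay as the last step left them, time stands still between calls to the robot, and variables do not carry over. Pictures are saved under pics/ and viewed, and the job is handed in when it is done.

```bash
ls; mkdir -p pics; python3 - <<'E'
from cell import robot
import cv2,json
print(robot.read_state())
for n in ["scene","top","wrist"]:
    f=robot.grab_frame(n); cv2.imwrite(f"pics/{n}0.png",f["frame"][:,:,::-1])
    print(n,f["intrinsics"],f["rvec"],f["tvec"])
E
```

```text
pics
{'time': 0.0, 'joints': array([-1.45708920e+00,  1.59091422e-01,  1.59825422e+00, -3.83109989e-06,
        1.38620822e+00, -2.10068982e-01]), 'qd': array([ 2.65253025e-04, -3.61274819e-04,  2.06629481e-04,  6.56845949e-05,
       -7.71762760e-04, -1.29918169e-04]), 'joint_efforts': array([ 2.18123805e-04, -3.96003199e+01, -3.31427157e+01, -2.35817233e-04,
        8.47351126e-03,  4.39992277e-06]), 'eef_pos': array([ 182.85999596, -544.50083212,  230.28209553]), 'ee_rot': array([-9.79557802e-04,  9.86924191e-01,  1.61182130e-01,  4.53477097e-05]), 'contact_force': array([ 0.74528083, -0.62107034,  0.37943122]), 'ft_torque': array([-0.0002983 ,  0.01911218, -0.01631806]), 'gripper_width': 85.32984538003309}
scene [[483.68692485   0.         314.65587174]
 [  0.         483.68692485 204.477383  ]
 [  0.           0.           1.        ]] [ 0.86978597  2.69884692 -0.84214167] [ 438.36707681 -187.18629336 1571.09896126]
top [[440.61524387   0.         325.31052527]
 [  0.         440.61524387 202.33937174]
 [  0.           0.           1.        ]] [ 2.17499184 -2.21239787  0.08985501] [ -27.51288319  505.49366132 1247.88628444]
wrist [[319.61019902   0.         316.53898867]
 [  0.         319.61019902 196.9327352 ]
 [  0.           0.           1.        ]] [-2.36922198  1.70604317  0.22835697] [-574.73509915  -33.91020354  378.69964979]
```

View pics/scene0.png

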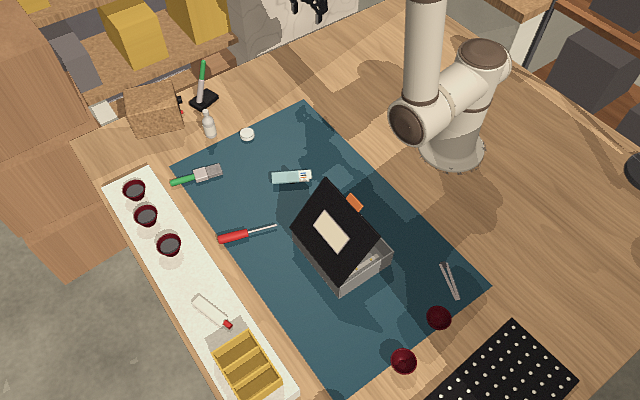

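View pics/top0.png

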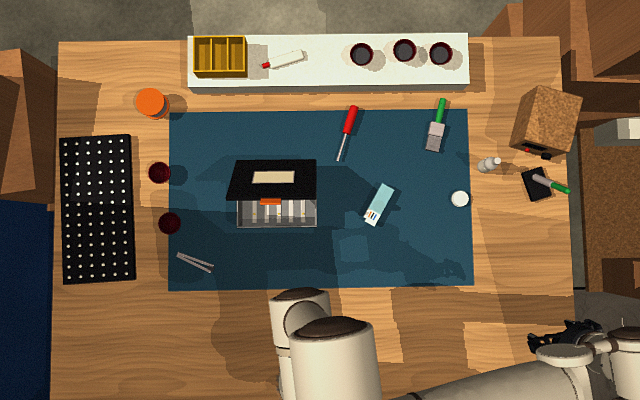

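View pics/wrist0.png

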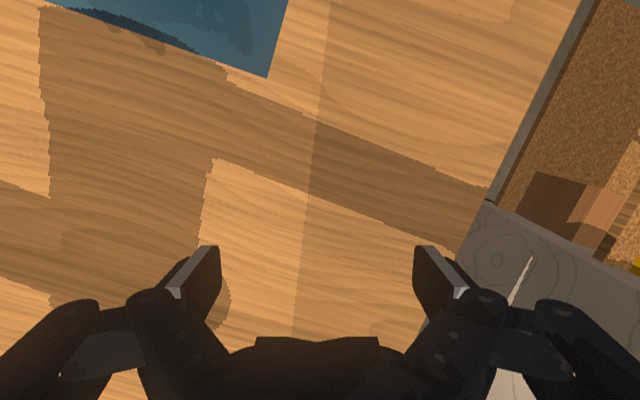

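The top view looks down on the bench. The box is near (275,195) with its hinge on the far side, and the strip is near (378,204) with the frosted end at (372,217), nearest the robot. I'll enlarge that area.

```bash
python3 - <<'E'
import cv2
a=cv2.imread("pics/top0.png")
cv2.imwrite("pics/c1.png",cv2.resize(a[145:240,220:330],None,fx=7,fy=6.3,interpolation=cv2.INTER_CUBIC))
cv2.imwrite("pics/c2.png",cv2.resize(a[175:235,350:410],None,fx=10,fy=10,interpolation=cv2.INTER_CUBIC))
a=cv2.imread("pics/scene0.png")
cv2.imwrite("pics/c3.png",cv2.resize(a[160:300,260:400],None,fx=4,fy=4,interpolation=cv2.INTER_CUBIC))
E
```

```text
(no output)
```

View pics/c1.png

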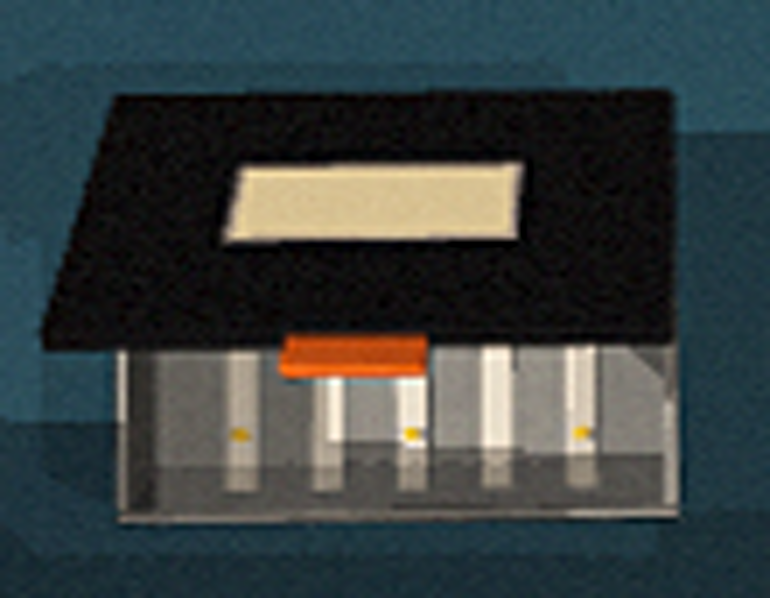

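View pics/c2.png

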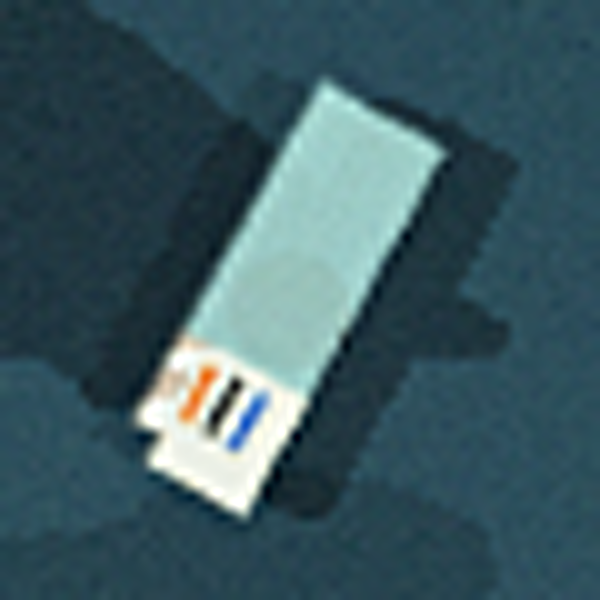

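View pics/c3.png

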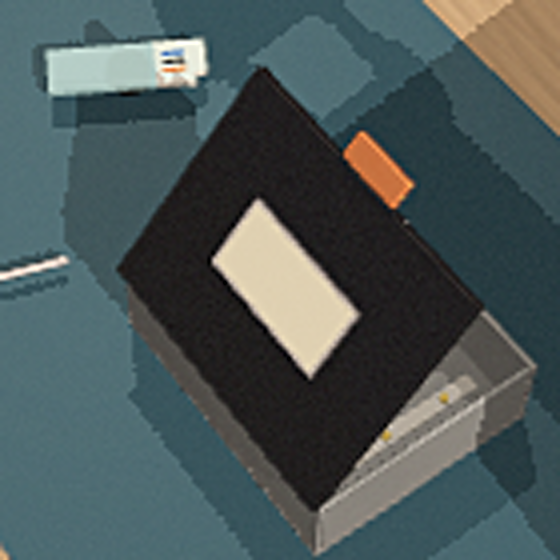

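```bash
cat > fit.py <<'E'
import numpy as np,cv2
from scipy.optimize import least_squares
C={"scene":([[483.68692485,0,314.65587174],[0,483.68692485,204.477383],[0,0,1]],[0.86978597,2.69884692,-0.84214167],[438.36707681,-187.18629336,1571.09896126]),
"top":([[440.61524387,0,325.31052527],[0,440.61524387,202.33937174],[0,0,1]],[2.17499184,-2.21239787,0.08985501],[-27.51288319,505.49366132,1247.88628444])}
def proj(n,P):
    K,r,t=C[n]; return cv2.projectPoints(np.array(P,float),np.array(r),np.array(t),np.array(K),None)[0][:,0]
def px(l,x0,y0,fx,fy): return [[x0+(a+.5)/fx-.5,y0+(b+.5)/fy-.5] for a,b in l]
def onplane(n,uv,z):
    K,r,t=C[n];R=cv2.Rodrigues(np.array(r))[0];K=np.array(K);o=-R.T@np.array(t)
    d=R.T@np.linalg.inv(K)@np.array([*uv,1]);return o+d*(z-o[2])/d[2]
E
python3 - <<'E'
from fit import *
def box(p,L,lid):
    x,y,w,q=p; L=np.array(L,float)
    if lid:
        c,s=np.cos(q),np.sin(q)
        # opening: front (-x) goes up
        L=np.stack([L[:,0]*c+L[:,2]*s,L[:,1],-L[:,0]*s+L[:,2]*c],1)+[90,0,70.5]
    c,s=np.cos(w),np.sin(w)
    return np.stack([x+c*L[:,0]-s*L[:,1],y+s*L[:,0]+c*L[:,1],L[:,2]],1)
obs=[("top",px([(240,165),(523,165),(517,240),(225,242),(115,95),(674,92)],220,145,7,6.3),[(-65,50,10),(-65,-50,10),(-115,-50,10),(-115,50,10),(0,110,10),(0,-110,10)],1),
("top",px([(120,518),(677,515)],220,145,7,6.3),[(-90,110,70),(-90,-110,70)],0),
("scene",px([(260,198),(358,316),(310,378),(211,262),(262,68),(120,268)],260,160,4,4),[(-115,-50,10),(-115,50,10),(-65,50,10),(-65,-50,10),(-180,-110,10),(0,-110,10)],1)]
f=lambda p:np.concatenate([(proj(n,box(p,L,l))-np.array(u)).ravel() for n,u,L,l in obs])
s=least_squares(f,[500,100,0,1.0],x_scale=[100,100,1,1],loss="soft_l1")
print("box",s.x.round(3),f(s.x).round(1)); p=s.x
print("tab tip mid",box(p,[(-200,0,3),(-180,0,10),(-90,0,10)],1).round(1)); 
print("window shut",box([*p[:3],0],[(-90,0,10)],1),"tab shut",box([*p[:3],0],[(-190,0,6)],1))
# strip
def st(p,L):
    L=np.array(L,float);c,s=np.cos(p[2]),np.sin(p[2]);return np.stack([p[0]+c*L[:,0]-s*L[:,1],p[1]+s*L[:,0]+c*L[:,1],18+L[:,2]],1)
o=[("top",px([(325,80),(443,152),(245,520)],350,175,10,10),[(-60,-20,6),(-60,20,6),(60,20,6)]),
("scene",px([(47,50),(47,96)],260,160,4,4),[(-60,-20,6),(-60,20,6)])]
g=lambda p:np.concatenate([(proj(n,st(p,L))-np.array(u)).ravel() for n,u,L in o])
s=min((least_squares(g,[500,-100,w],x_scale=[100,100,1]) for w in (0,1.5,3,-1.5)),key=lambda s:s.cost)
print("strip",s.x.round(3),g(s.x).round(1),st(s.x,[(-30,0,3)]))
for n,uv,z in [("top",(341,160),5),("top",(353,107),15),("top",(430,151),5),("top",(445,98),10),("top",(459,199),18),("top",(497,160),110)]: print(uv,onplane(n,uv,z).round())
E
```

```text
box [ 5.26054e+02  1.00262e+02 -1.10000e-02  8.39000e-01] [ 0.9  1.3 -1.5  1.1 -1.5  0.2  0.9  0.1 -0.5 -0.8 -0.2 -0.7 -1.2  0.4
 -0.3  0.4 -0.4  1.6 -1.1 -0.2 -0.6 -1.5  1.1 -0.3 -0.5 -0.6 -2.   0.2]
tab tip mid [[484.7 100.7 221.3]
 [503.2 100.5 211.1]
 [563.4  99.9 144.1]]
window shut [[526.05448921 100.26185698  80.5       ]] tab shut [[426.06039359 101.34852141  76.5       ]]
strip [ 495.416 -186.163    2.626] [ -0.5   0.4  -0.   -0.1   0.1  -0.1   0.1  10.6  -0.6 -11.3] [[ 521.52050631 -200.94732416   21.        ]]
(341, 160) [629. -84.   5.]
(353, 107) [ 783. -122.   15.]
(430, 151) [ 652. -346.    5.]
(445, 98) [ 808. -394.   10.]
(459, 199) [ 508. -422.   18.]
(497, 160) [ 605. -499.  110.]
```

```bash
python3 - <<'E'
from fit import *
def box(p,L,lid):
    x,y,w,q=p[:4]; L=np.array(L,float)
    if lid:
        c,s=np.cos(q),np.sin(q)
        L=np.stack([L[:,0]*c+L[:,2]*s,L[:,1],-L[:,0]*s+L[:,2]*c],1)+[90,0,70.5]
    c,s=np.cos(w),np.sin(w)
    return np.stack([x+c*L[:,0]-s*L[:,1],y+s*L[:,0]+c*L[:,1],L[:,2]],1)
obs=[("top",px([(240,165),(523,165),(517,240),(225,242),(115,95),(674,92),(45,348),(673,343)],220,145,7,6.3),[(-65,50,10),(-65,-50,10),(-115,-50,10),(-115,50,10),(0,110,10),(0,-110,10),(-180,110,0),(-180,-110,0)],1),
("top",px([(120,518),(677,515)],220,145,7,6.3),[(-90,110,70),(-90,-110,70)],0),
("scene",px([(260,198),(358,316),(310,378),(211,262),(262,68),(120,268),(485,305),(318,508)],260,160,4,4),[(-115,-50,10),(-115,50,10),(-65,50,10),(-65,-50,10),(-180,-110,10),(0,-110,10),(-180,110,10),(0,110,10)],1)]
f=lambda p:np.concatenate([(proj(n,box(p,L,l))-np.array(u)).ravel() for n,u,L,l in obs])
for q in (0.8,1,1.2,1.4):
    s=least_squares(f,[500,100,0,q],x_scale=[100,100,1,1]); print(s.x.round(3),s.cost)
p=s.x;print(f(p).reshape(-1,2).round(1).tolist())
print("tab tip mid",box(p,[(-200,0,3),(-180,0,10),(-90,0,10)],1).round(1)); 
E
```

```text
[ 5.24171e+02  1.00214e+02 -3.00000e-03  8.69000e-01] 20.93467645512283
[ 5.24171e+02  1.00214e+02 -3.00000e-03  8.69000e-01] 20.934676455122865
[ 5.24171e+02  1.00214e+02 -3.00000e-03  8.69000e-01] 20.93467645512543
[ 5.24171e+02  1.00214e+02 -3.00000e-03  8.69000e-01] 20.934676455122716
[[0.7, 1.5], [-1.6, 1.0], [-1.6, -0.4], [0.7, -0.2], [-0.7, 0.1], [-0.5, -0.4], [-0.9, 1.6], [-0.1, 1.2], [-0.9, 1.4], [0.0, 0.8], [-0.8, 1.4], [-1.2, -0.5], [-0.3, -1.7], [1.2, -0.3], [-1.6, -0.9], [-1.6, 0.3], [-1.7, 0.4], [-2.0, 1.4]]
tab tip mid [[487.4 100.3 225.2]
 [505.6 100.3 214.4]
 [563.7 100.1 145.7]]
```

```bash
cat > go.py <<'E'
import sys,numpy as np
from cell import robot
from scipy.spatial.transform import Rotation as R
def show(t=None):
    s=robot.read_state();q=s["ee_rot"];r=R.from_quat([q[1],q[2],q[3],q[0]]);X=r.as_matrix()
    print("t",round(s["time"],2),"pos",s["eef_pos"].round(1),"yaw",round(np.arctan2(X[1,0],X[0,0]),3),"z",X[:,2].round(3),"F",s["contact_force"].round(1),"w",round(s["gripper_width"],1),"j",s["joints"].round(2))
    if t is not None: print("tool offset cm",(X.T@(np.array(t)-s["eef_pos"])/10).round(2))
if __name__=="__main__": show([float(a) for a in sys.argv[1:4]] if len(sys.argv)>3 else None)
E
python3 -m jog '{"offset":[[0,0,-1.2],[0,0,-1.2],[0,0,-1.2],[0,0,-1.2],[0,0,-1.2],[0,0,-1.2],[0,0,-1.2],[0,0,-1.2],[0,0,-1.2],[0,0,-1.2]],"twist":[[0,0,-0.125],[0,0,-0.125],[0,0,-0.125],[0,0,-0.125],[0,0,-0.125],[0,0,-0.125],[0,0,-0.125],[0,0,-0.125],[0,0,-0.125],[0,0,-0.125]]}' 0 30
python3 go.py 545 100 330
```

```text
time: 1.15
eef_pos: [182.9, -544.9, 351.3]
ee_rot: [-0.0, 0.704, 0.71, 0.0]
contact_force: [0.3, -0.4, -0.1]
gripper_width: 0.0
t 1.15 pos [ 182.9 -544.9  351.3] yaw 1.579 z [-0.     0.001 -1.   ] F [ 0.3 -0.4 -0.1] w 0.0 j [-1.46  0.11  1.42  0.    1.62 -1.47]
tool offset cm [64.19 36.73  2.19]
```

```bash
python3 -m jog '{"offset":[[4.2,2.4,0],[4.2,2.4,0],[4.2,2.4,0],[4.2,2.4,0],[4.2,2.4,0],[4.2,2.4,0],[4.2,2.4,0],[4.2,2.4,0],[4.2,2.4,0],[4.2,2.4,0]],"twist":[[0,0,0],[0,0,0],[0,0,0],[0,0,0],[0,0,0],[0,0,0],[0,0,0],[0,0,0],[0,0,0],[0,0,0]]}'
python3 go.py 545 100 240
```

```text
time: 2.15
eef_pos: [422.1, -122.4, 351.2]
ee_rot: [0.0, 0.706, 0.708, 0.0]
contact_force: [0.9, -0.6, 0.1]
gripper_width: 0.4
t 2.15 pos [ 422.1 -122.4  351.2] yaw 1.574 z [ 0. -0. -1.] F [ 0.9 -0.6  0.1] w 0.4 j [-0.56 -0.26  1.76  0.    1.63 -0.56]
tool offset cm [22.21 12.35 11.12]
```

```bash
python3 -m jog '{"offset":[[4.2,2.4,0.5],[4.2,2.4,1],[4.2,2.4,2],[4.2,2.4,2],[4.2,2.4,2],[1.2,0.7,2],[0,0,0]],"twist":[[0,0,0],[0,0,0],[0,0,0],[0,0,0],[0,0,0],[0,0,0],[0,0,0]]}'
python3 go.py 545 100 240; python3 - <<'E'
from cell import robot
import cv2
a=robot.grab_frame("scene")["frame"][:,:,::-1]
cv2.imwrite("pics/s1.png",cv2.resize(a[60:320,200:520],None,fx=2.4,fy=2.3))
E
```

```text
time: 2.85
eef_pos: [543.1, 94.3, 255.0]
ee_rot: [-0.003, 0.705, 0.709, -0.002]
contact_force: [-0.8, -0.6, 0.2]
gripper_width: 0.1
t 2.85 pos [543.1  94.3 255. ] yaw 1.577 z [-0.007  0.001 -1.   ] F [-0.8 -0.6  0.2] w 0.1 j [-0.05  0.09  1.63  0.    1.43 -0.05]
tool offset cm [0.57 0.2  1.5 ]
```

View pics/s1.png

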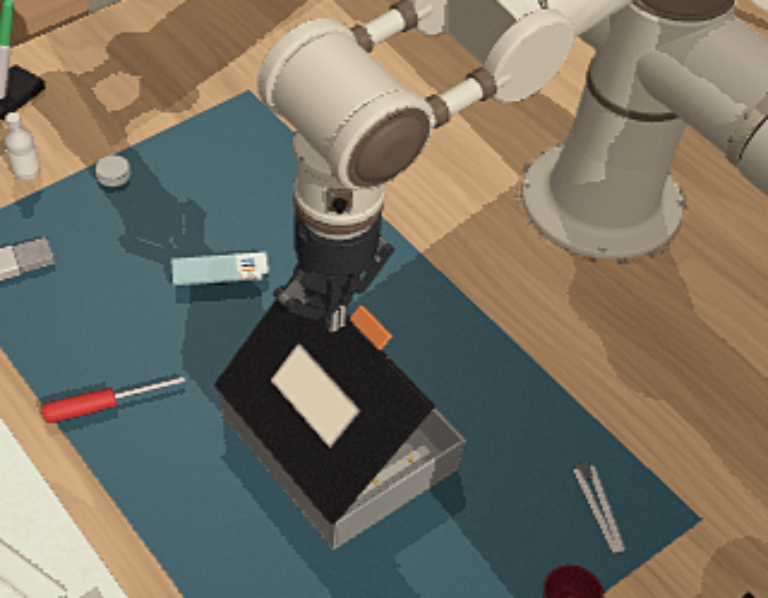

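The fingers are shut and hang over the lid's outer face near its front edge, at about (335,315). From there I'll push along the lid's arc.

```bash
python3 -m jog '{"offset":[[0.2,-0.9,1.5],[0.2,-0.9,1.5],[0.2,-0.2,1],[0,-0.5,0.5],[0,-0.8,0.8],[0,-0.8,0.8],[0,-0.8,0.8]],"twist":[[0,0,0],[0,0,0],[0,0,0],[0,0,0],[0,0,0],[0,0,0],[0,0,0]]}'
python3 go.py 488 100 169
```

```text
time: 3.6
eef_pos: [495.9, 97.8, 190.5]
ee_rot: [0.001, 0.706, 0.708, 0.001]
contact_force: [0.3, -1.2, 1.1]
gripper_width: 0.1
t 3.6 pos [495.9  97.8 190.5] yaw 1.573 z [ 0.002 -0.    -1.   ] F [ 0.3 -1.2  1.1] w 0.1 j [-0.04  0.01  1.84 -0.    1.29 -0.05]
tool offset cm [ 0.23 -0.8   2.15]
```

```bash
python3 -m jog '{"offset":[[0,-0.4,0.9],[0,-0.4,0.9],[0,-0.4,0.9],[0,-0.3,1],[0,-0.3,1]],"twist":[[0,0,0],[0,0,0],[0,0,0],[0,0,0],[0,0,0]]}'
python3 go.py 462 100 120;python3 - <<'E'
from cell import robot
import cv2
a=robot.grab_frame("scene")["frame"][:,:,::-1]
cv2.imwrite("pics/s2.png",cv2.resize(a[60:320,200:520],None,fx=2.4,fy=2.3))
E
```

```text
time: 4.1
eef_pos: [477.4, 98.2, 142.1]
ee_rot: [-0.0, 0.706, 0.708, -0.0]
contact_force: [0.5, -0.3, 1.2]
gripper_width: 0.1
t 4.1 pos [477.4  98.2 142.1] yaw 1.574 z [-0.  0. -1.] F [ 0.5 -0.3  1.2] w 0.1 j [-0.05  0.02  1.93  0.    1.19 -0.05]
tool offset cm [ 0.19 -1.54  2.21]
```

View pics/s2.png

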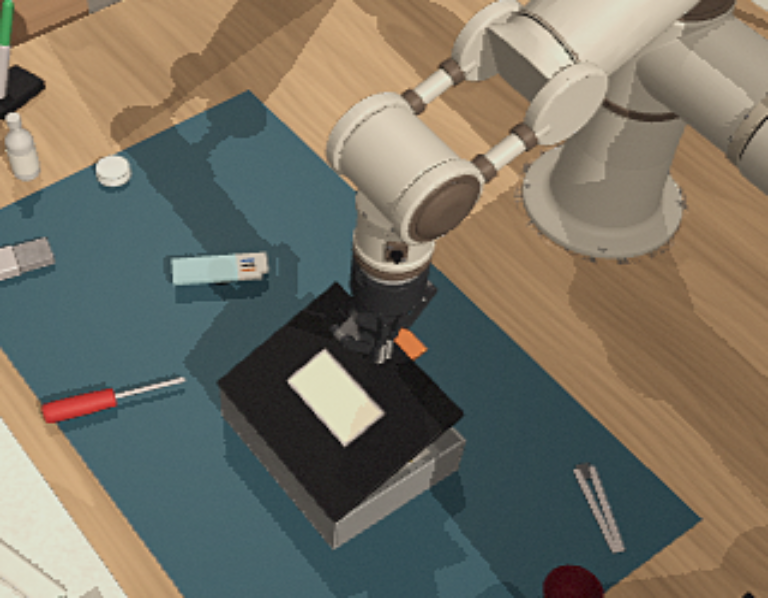

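The lid is coming down in contact with the fingers at about (380,350), and the force is low. I'll carry on until it is shut.

```bash
python3 -m jog '{"offset":[[0,-0.4,0.9],[0,-0.4,0.9],[0,-0.4,0.9],[0,-0.3,1],[0,-0.3,0.7],[0,-0.1,0.6],[0,0,0.5],[0,0,0.4],[0,0,0.3]],"twist":[[0,0,0],[0,0,0],[0,0,0],[0,0,0],[0,0,0],[0,0,0],[0,0,0],[0,0,0],[0,0,0]]}'
python3 go.py 455 100 80
```

```text
time: 5.05
eef_pos: [458.7, 98.1, 80.7]
ee_rot: [-0.0, 0.706, 0.708, -0.0]
contact_force: [-0.8, -0.0, 1.0]
gripper_width: -0.0
t 5.05 pos [458.7  98.1  80.7] yaw 1.574 z [-0.  0. -1.] F [-0.8 -0.   1. ] w -0.0 j [-0.05  0.07  2.02  0.    1.06 -0.05]
tool offset cm [ 0.19 -0.37  0.07]
```

```bash
python3 -m jog '{"offset":[[0,0,0.1],[0,0,0.1],[0,0,0.1],[0,0,0]],"twist":[[0,0,0],[0,0,0],[0,0,0],[0,0,0]]}'
python3 go.py
```

```text
time: 5.45
eef_pos: [458.9, 98.1, 80.3]
ee_rot: [-0.0, 0.706, 0.708, -0.001]
contact_force: [-10.1, 0.5, 21.0]
gripper_width: 0.1
t 5.45 pos [458.9  98.1  80.3] yaw 1.574 z [-0.001 -0.    -1.   ] F [-10.1   0.5  21. ] w 0.1 j [-0.05  0.07  2.02 -0.    1.06 -0.05]
```

The lid is on its rim at z 80.3, with a 21 N reaction. I'll lift off and check it.

```bash
python3 -m jog '{"offset":[[0,0,-1],[0,0,-3],[0,0,-4],[-4,1,-4],[-4.5,1,-2],[-4.5,1,0],[-4.5,1,0],[-4.5,0,0],[-4.5,0,0],[0,0,0]],"twist":[[0,0,0],[0,0,0],[0,0,0],[0,0,0],[0,0,0],[0,0,0],[0,0,0],[0,0,0],[0,0,0],[0,0,0]]}' 1
python3 go.py 521 -201 220;python3 - <<'E'
from cell import robot
import cv2
a=robot.grab_frame("scene")["frame"][:,:,::-1]
cv2.imwrite("pics/s3.png",cv2.resize(a[60:320,200:520],None,fx=2.4,fy=2.3))
a=robot.grab_frame("top")["frame"][:,:,::-1]
cv2.imwrite("pics/t3.png",cv2.resize(a[120:260,210:430],None,fx=3.6,fy=3.6,interpolation=cv2.INTER_CUBIC))
E
```

```text
time: 6.45
eef_pos: [498.2, -166.4, 213.0]
ee_rot: [0.001, 0.708, 0.706, -0.001]
contact_force: [-0.3, 1.8, 0.1]
gripper_width: 85.0
t 6.45 pos [ 498.2 -166.4  213. ] yaw 1.568 z [ 0.001 -0.002 -1.   ] F [-0.3  1.8  0.1] w 85.0 j [-0.55  0.04  1.76 -0.    1.34 -0.55]
tool offset cm [-3.45  2.29 -0.69]
```

View pics/s3.png

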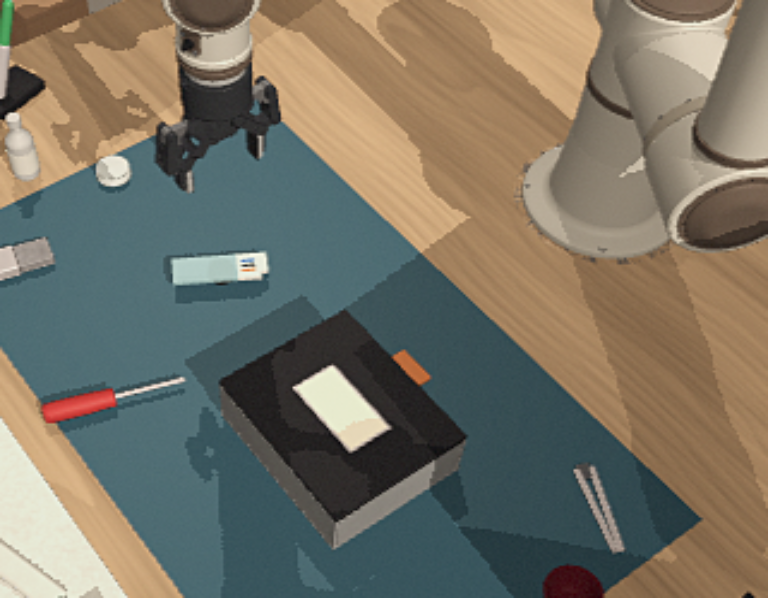

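View pics/t3.png

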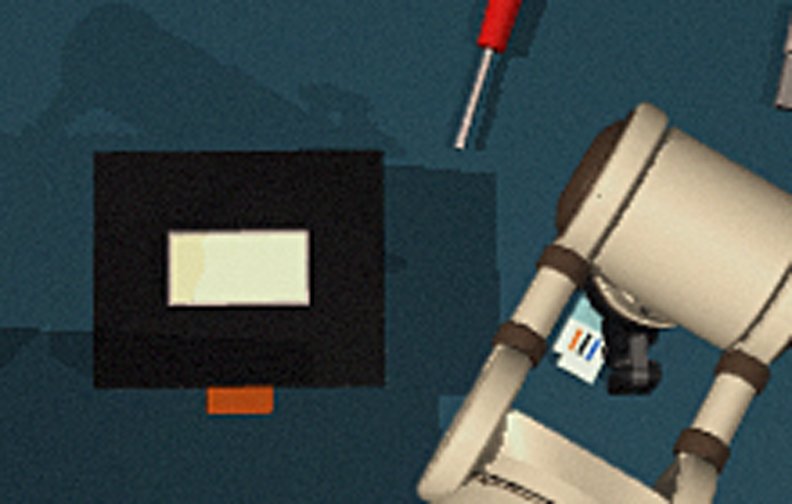

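```bash
python3 -m jog '{"offset":[[0,0,0],[0,0,0],[0,0,0],[0,0,0],[0,0,0],[0,0,0],[0,0,0],[0,0,0],[0,0,0]],"twist":[[0,0,-0.132],[0,0,-0.132],[0,0,-0.132],[0,0,-0.132],[0,0,-0.132],[0,0,-0.132],[0,0,-0.132],[0,0,-0.132],[0,0,0]]}'
python3 go.py 517 -198 200;python3 - <<'E'
from fit import *
w=np.mean([onplane("top",u,80.5) for u in px([(168,231),(308,231),(308,306),(168,306)],210,120,3.6,3.6)],0);print("window",w)
print([onplane("top",u,80.5).round(1) for u in px([(168,231),(308,231),(308,306),(168,306)],210,120,3.6,3.6)])
from cell import robot
f=robot.grab_frame("wrist");cv2.imwrite("pics/w4.png",f["frame"][:,:,::-1])
print(f["rvec"].tolist(),f["tvec"].tolist())
E
```

```text
time: 7.45
eef_pos: [498.4, -159.8, 212.7]
ee_rot: [0.0, 0.252, 0.968, 0.0]
contact_force: [-0.2, 0.8, 0.4]
gripper_width: 85.0
t 7.45 pos [ 498.4 -159.8  212.7] yaw 2.632 z [ 0.  0. -1.] F [-0.2  0.8  0.4] w 85.0 j [-0.54  0.04  1.76  0.    1.34 -1.6 ]
tool offset cm [-3.49 -2.43  1.27]
window [525.14658215  99.53184051  80.5       ]
[array([554.5, 152.3,  80.5]), array([552.8,  46.2,  80.5]), array([495.8,  47. ,  80.5]), array([497.5, 152.7,  80.5])]
[-2.508738784548807, -1.470084739457435, -0.19478304295340745] [-103.09046701558319, -524.3589944745022, 227.0697133560469]
```

View pics/w4.png

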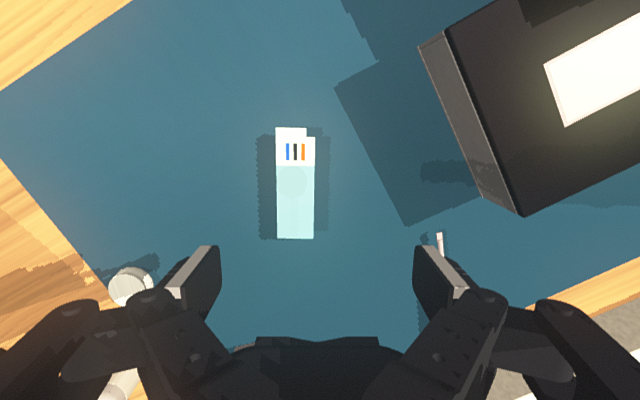

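The wrist view shows the strip upright in the image. The clear end's corners are at (276,238) and (314,239), and the frosted far-left corner is at (276,127), so yaw is nearly aligned.

```bash
python3 - <<'E'
from fit import *
C["wrist"]=([[319.61019902,0,316.53898867],[0,319.61019902,196.9327352],[0,0,1]],[-2.508738784548807,-1.470084739457435,-0.19478304295340745],[-103.09046701558319,-524.3589944745022,227.0697133560469])
a,b,c=[onplane("wrist",u,z) for u,z in [((276,238.5),24),((314,238.5),24),((276,127),24)]]
print(a.round(1),b.round(1),c.round(1),np.linalg.norm(a-b),np.linalg.norm(a-c))
ax=c-a; print("yaw",np.arctan2(ax[1],ax[0])); print("centre",(b+c)/2)
E
python3 go.py 517 -198 200
```

```text
[ 538.3 -235.2   24. ] [ 559.  -198.3   24. ] [ 434.3 -172.3   24. ] 42.35556710131246 121.61544700938651
yaw 2.597843528273394
centre [ 496.65231064 -185.31328757   24.        ]
t 7.5 pos [ 498.4 -160.   212.7] yaw 2.629 z [ 0.  0. -1.] F [-0.3  0.1 -0.4] w 85.3 j [-0.54  0.04  1.76  0.    1.34 -1.6 ]
tool offset cm [-3.49 -2.4   1.27]
```

```bash
python3 -m jog '{"offset":[[-1.2,-0.8,3],[-1.2,-0.8,3],[-1.2,-0.8,3],[0,0,3],[0,0,2],[0,0,1],[0,0,0]],"twist":[[0,0,0.02],[0,0,0],[0,0,0],[0,0,0],[0,0,0],[0,0,0],[0,0,0]]}'
python3 go.py 517.5 -198.4 4;python3 - <<'E'
from cell import robot
import cv2
f=robot.grab_frame("wrist");cv2.imwrite("pics/w5.png",f["frame"][:,:,::-1])
print(f["rvec"].tolist(),f["tvec"].tolist())
E
```

```text
time: 8.2
eef_pos: [516.5, -199.1, 61.4]
ee_rot: [-0.001, 0.263, 0.965, 0.0]
contact_force: [0.0, 0.5, 0.4]
gripper_width: 85.3
t 8.2 pos [ 516.5 -199.1   61.4] yaw 2.609 z [-0.002  0.002 -1.   ] F [0.  0.5 0.4] w 85.3 j [-0.59  0.3   1.79  0.    1.05 -1.62]
tool offset cm [-0.07  0.11  5.74]
[-2.5268330654168456, -1.441237844157444, -0.1887360944563925] [-90.47897119902126, -517.0914556506506, 73.9253403820397]
```

View pics/w5.png

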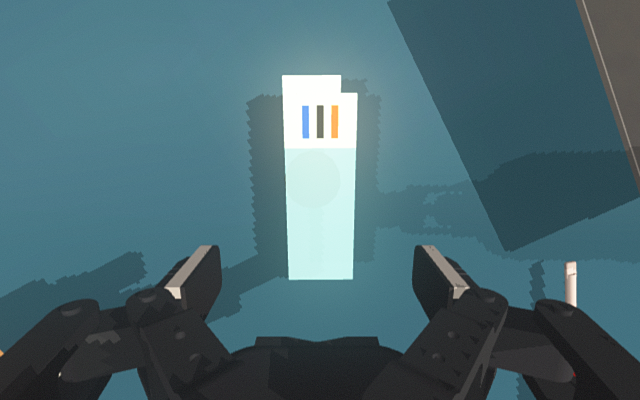

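```bash
python3 - <<'E'
from fit import *
C["wrist"]=([[319.61019902,0,316.53898867],[0,319.61019902,196.9327352],[0,0,1]],[-2.5268330654168456,-1.441237844157444,-0.1887360944563925],[-90.47897119902126,-517.0914556506506,73.9253403820397])
P=[onplane("wrist",u,24) for u in [(289,279.5),(353,279.5),(282,75)]]
T=np.array([516.5,-199.1,24]);y=2.609;ax=np.array([np.cos(y),np.sin(y),0]);ay=np.array([np.sin(y),-np.cos(y),0])
for p in P: print(p.round(1),(p-T)@ax,(p-T)@ay)
E
```

```text
[ 538.6 -233.6   24. ] -36.56234487484614 -18.461304596746118
[ 559.1 -198.9   24. ] -36.61889389225882 21.77370078114095
[ 434.1 -173.    24. ] 84.20955117571748 -19.31144054266393
```

```bash
python3 -m jog '{"offset":[[-0.2,0.15,1.5],[0,0,1.5],[0,0,1.3],[0,0,1],[0,0,0.4],[0,0,0]],"twist":[[0,0,0],[0,0,0],[0,0,0],[0,0,0],[0,0,0],[0,0,0]]}'
python3 go.py; python3 -m jog '{"offset":[[0,0,0],[0,0,0],[0,0,0],[0,0,0],[0,0,0],[0,0,0],[0,0,0],[0,0,0]],"twist":[[0,0,0],[0,0,0],[0,0,0],[0,0,0],[0,0,0],[0,0,0],[0,0,0],[0,0,0]]}' 0 40
python3 go.py;python3 - <<'E'
from cell import robot
import cv2
f=robot.grab_frame("wrist");cv2.imwrite("pics/w6.png",f["frame"][:,:,::-1])
E
```

```text
time: 8.85
eef_pos: [519.3, -199.6, 4.8]
ee_rot: [-0.001, 0.263, 0.965, 0.0]
contact_force: [-0.1, -0.3, 0.4]
gripper_width: 85.4
t 8.85 pos [ 519.3 -199.6    4.8] yaw 2.61 z [-0.001  0.001 -1.   ] F [-0.1 -0.3  0.4] w 85.4 j [-0.58  0.4   1.79 -0.    0.95 -1.62]
time: 9.65
eef_pos: [520.2, -200.2, 6.3]
ee_rot: [0.0, 0.263, 0.965, -0.0]
contact_force: [-1.5, 0.2, 5.8]
gripper_width: 38.5
t 9.65 pos [ 520.2 -200.2    6.3] yaw 2.61 z [ 0.001 -0.001 -1.   ] F [-1.5  0.2  5.8] w 38.5 j [-0.58  0.4   1.79 -0.    0.95 -1.62]
```

View pics/w6.png

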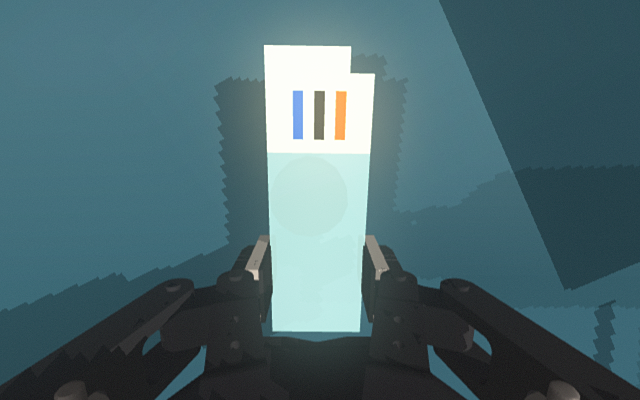

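Gripped at 38.5 mm, with the pads on the clear part, rows 235-320 in the image. Next I'll lift and rotate.

```bash
python3 -m jog '{"offset":[[0,0,-0.5],[0,0,-1],[0,0,-2],[0,0,-3],[0,0,-3],[0,0,-3],[0,0,-2],[0,0,-1],[0,0,0],[0,0,0]],"twist":[[0,0,0],[0,0,0],[0,0,0],[0,0,0],[0,0,0],[0,0,0],[0,0,0],[0,0,0],[0,0,0],[0,0,0]]}'
python3 -m jog '{"offset":[[0,0,-1],[0,0,-1],[0,0,-1],[0,0,0],[0,0,0],[0,0,0],[0,0,0],[0,0,0],[0,0,0],[0,0,0]],"twist":[[0,0,0.1],[0,0,0.1],[0,0,0.1],[0,0,0.1],[0,0,0.1],[0,0,0.1],[0,0,0.1],[0,0,0.1],[0,0,0.1],[0,0,0.1]]}'
python3 -m jog '{"offset":[[0,0,0],[0,0,0]],"twist":[[0,0,0.04],[0,0,0]]}'
python3 go.py 525 34 185;python3 - <<'E'
from cell import robot
import cv2
f=robot.grab_frame("wrist");cv2.imwrite("pics/w7.png",f["frame"][:,:,::-1])
print(f["rvec"].tolist(),f["tvec"].tolist())
E
```

```text
time: 10.7
eef_pos: [519.2, -199.6, 159.6]
ee_rot: [-0.001, 0.263, 0.965, 0.0]
contact_force: [-0.4, 0.1, -0.6]
gripper_width: 39.2
time: 11.7
eef_pos: [518.8, -199.3, 188.5]
ee_rot: [-0.002, 0.695, 0.719, -0.0]
contact_force: [0.0, -0.1, -0.7]
gripper_width: 39.0
time: 11.9
eef_pos: [518.9, -199.4, 188.7]
ee_rot: [-0.002, 0.707, 0.707, -0.0]
contact_force: [-0.2, -0.1, -1.3]
gripper_width: 38.9
t 11.9 pos [ 518.9 -199.4  188.7] yaw 1.57 z [-0.003  0.002 -1.   ] F [-0.2 -0.1 -1.3] w 38.9 j [-0.58  0.15  1.7  -0.    1.3  -0.58]
tool offset cm [23.34  0.59  0.42]
[-2.879308861533996, 0.0028636296554744698, 0.005235921196332946] [-518.2196229987672, -215.3184641883839, 287.7183392221803]
```

View pics/w7.png

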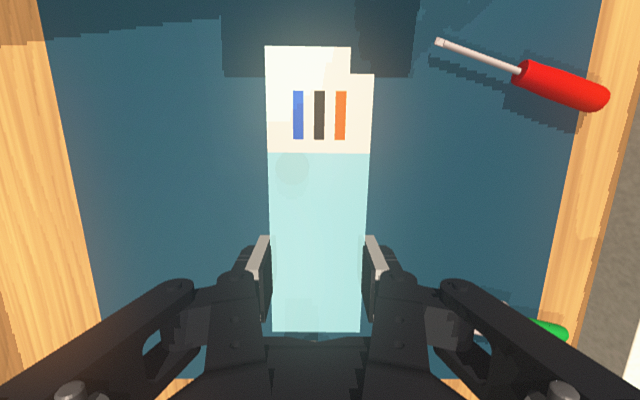

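```bash
python3 - <<'E'
from fit import *
C["wrist"]=([[319.61019902,0,316.53898867],[0,319.61019902,196.9327352],[0,0,1]],[-2.879308861533996,0.0028636296554744698,0.005235921196332946],[-518.2196229987672,-215.3184641883839,287.7183392221803])
L=np.array([(-60,20,6),(-60,-20,6),(60,20,6),(60,-11,6),(51,-20,6),(22,20,6),(22,-20,6)],float)
U=np.array([(271.5,332),(360.5,332),(264,45.5),(351,46.5),(375,73),(267,153),(369.5,153.5)])
from scipy.spatial.transform import Rotation as R
def W(p): return R.from_euler("ZYX",p[3:6]).apply(L)+p[:3]
f=lambda p:(proj("wrist",W(p))-U).ravel()
s=least_squares(f,[519,-175,200,1.57,0,0],x_scale=[100,100,100,1,1,1]);p=s.x
print("pose",p.round(3),f(p).round(1));fe=R.from_euler("ZYX",p[3:6]).apply([41,0,3])+p[:3];print("frosted",fe.round(1)," minus TCP",(fe-[518.9,-199.4,188.7]).round(1))
E
```

```text
pose [ 5.18956e+02 -1.72174e+02  2.01618e+02  1.55700e+00 -1.30000e-02
  1.60000e-02] [ 0.9  0.1 -0.7  0.2 -0.3 -0.4 -0.  -0.  -0.3  0.8 -0.1 -0.6  0.6 -0.1]
frosted [ 519.6 -131.2  205.1]  minus TCP [ 0.7 68.2 16.4]
```

```bash
python3 -m jog '{"offset":[[1,0,0],[2.5,0.1,0],[3.2,0.1,0],[3.2,0.1,0],[3.2,0.1,0],[3.2,0.1,0],[3.2,0.1,0],[2.6,0,0],[1,0,0],[0,0,0]],"twist":[[0,0,0],[0,0,0],[0,0,0],[0,0,0],[0,0,0],[0,0,0],[0,0,0],[0,0,0],[0,0,0],[0,0,0]]}'
python3 -m jog '{"offset":[[0,0,0.5],[0,0,1],[0,0,1.3],[0,0,1.3],[0,0,1.3],[0,0,1],[0,0,0.5],[0,0,0.2],[0,0,0],[0,0,0]],"twist":[[0,0,0],[0,0,0],[0,0,0],[0,0,0],[0,0,0],[0,0,0],[0,0,0],[0,0,0],[0,0,0],[0,0,0]]}'
python3 go.py 524.4 31.6 117;python3 - <<'E'
from cell import robot
import cv2
f=robot.grab_frame("wrist");cv2.imwrite("pics/w8.png",f["frame"][:,:,::-1])
print(f["rvec"].tolist(),f["tvec"].tolist())
a=robot.grab_frame("scene")["frame"][:,:,::-1]
cv2.imwrite("pics/s8.png",cv2.resize(a[60:320,200:520],None,fx=2.4,fy=2.3))
a=robot.grab_frame("top")["frame"][:,:,::-1]
cv2.imwrite("pics/t8.png",cv2.resize(a[80:300,140:520],None,fx=2.1,fy=2.1))
E
```

```text
time: 12.95
eef_pos: [525.6, 32.4, 190.4]
ee_rot: [-0.0, 0.706, 0.708, -0.0]
contact_force: [-0.3, -0.3, -0.4]
gripper_width: 38.7
time: 13.95
eef_pos: [526.5, 31.0, 120.3]
ee_rot: [0.001, 0.707, 0.707, 0.0]
contact_force: [0.2, 0.3, -0.5]
gripper_width: 39.2
t 13.95 pos [526.5  31.  120.3] yaw 1.57 z [ 0.001 -0.    -1.   ] F [ 0.2  0.3 -0.5] w 39.2 j [-0.17  0.15  1.84  0.    1.15 -0.17]
tool offset cm [ 0.06 -0.22  0.33]
[-2.877188961423639, 0.0034152712718653407, -0.0007239825895578238] [-526.0317813652053, 25.16040119143268, 279.2851462414759]
```

View pics/w8.png

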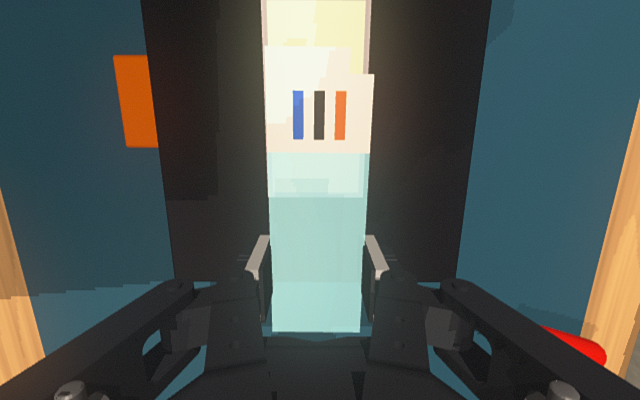

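View pics/s8.png

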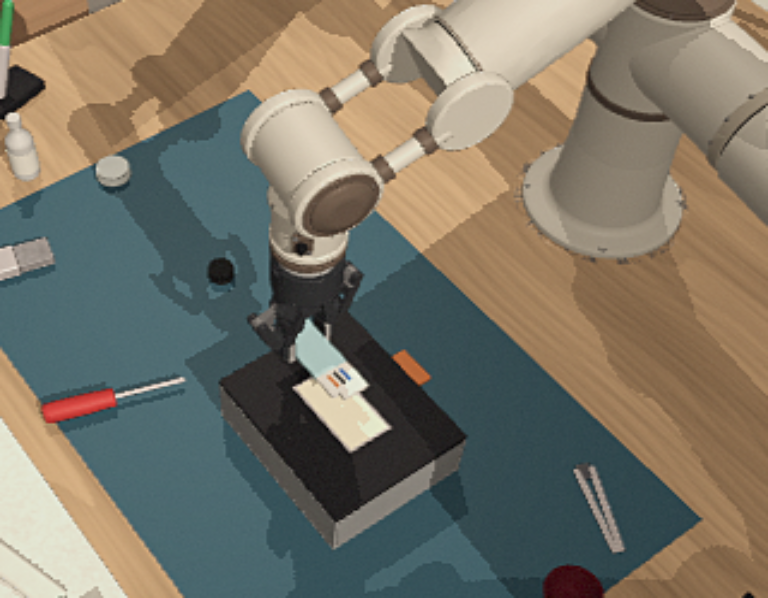

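View pics/t8.png

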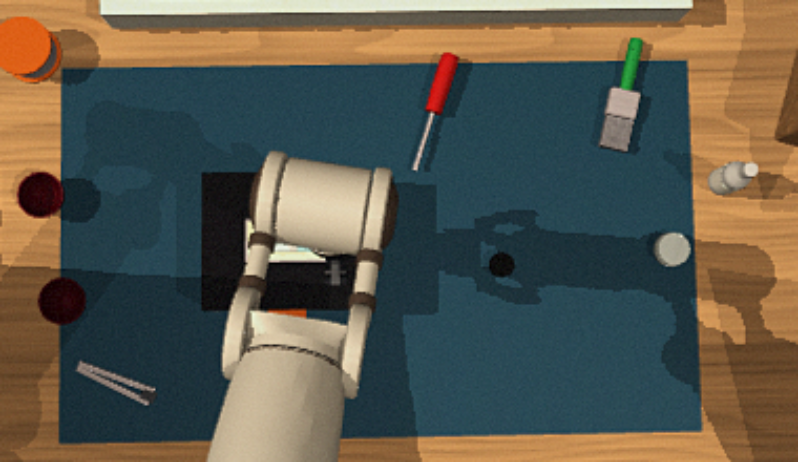

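The strip is held level over the window with the frosted end near its middle. The window's near edge shows through the strip at row 197, and its sides are at columns 261 and 369 at row 0. I'll cross-check the centre from the wrist view.

```bash
python3 - <<'E'
from fit import *
C["wrist"]=([[319.61019902,0,316.53898867],[0,319.61019902,196.9327352],[0,0,1]],[-2.877188961423639,0.0034152712718653407,-0.0007239825895578238],[-526.0317813652053,25.16040119143268,279.2851462414759])
for u in [(270,197),(363,197),(261.5,0),(369.5,0)]: print(onplane("wrist",u,80.5).round(1))
L=np.array([(-60,20,6),(-60,-20,6),(60,20,6),(60,-11,6),(51,-20,6),(22,20,6),(22,-20,6)],float)
U=np.array([(271.5,332),(360.5,332),(264,45.5),(351,46.5),(375,73),(267,153),(369.5,153.5)])
from scipy.spatial.transform import Rotation as R
f=lambda p:(proj("wrist",R.from_euler("ZYX",p[3:6]).apply(L)+p[:3])-U).ravel()
p=least_squares(f,[526,60,130,1.57,0,0],x_scale=[100,100,100,1,1,1]).x
print(p.round(3),(R.from_euler("ZYX",p[3:6]).apply([41,0,3])+p[:3]).round(1))
E
```

```text
[498.5  46.6  80.5]
[553.6  46.4  80.5]
[498.3 150.3  80.5]
[553.2 150.2  80.5]
[ 5.26539e+02  5.82420e+01  1.33140e+02  1.55700e+00 -1.10000e-02
  1.10000e-02] [527.2  99.2 136.6]
```

```bash
python3 -m jog '{"offset":[[0,0,0],[0,0,0],[0,0,0]],"twist":[[0,0,0],[0,0,0],[0,0,0]]}'; python3 -c "
from cell import robot
from go import show
show();print(robot.sign_off());"
```

```text
time: 14.4
eef_pos: [526.1, 31.0, 119.8]
ee_rot: [0.0, 0.707, 0.707, 0.0]
contact_force: [0.3, -0.6, 0.1]
gripper_width: 39.0
t 14.4 pos [526.1  31.  119.8] yaw 1.57 z [ 0. -0. -1.] F [ 0.3 -0.6  0.1] w 39.0 j [-0.17  0.15  1.84 -0.    1.15 -0.17]
the job is handed in; nothing more can be done
None
```

I handed the job in at 14.4 s, with the lid shut and the strip held still over the window; the sign-off gave no verdict.

- **Lid:** I lowered it with the closed fingers along its arc, starting from about 0.86 rad. It stopped on the rim with a reaction of about 21 N, and it looked flat and shut in the scene and top views.
- **Strip:** I gripped it by the clear part at 40 N, about 25 mm behind its centre, then lifted it, turned it and carried it over the lid. During the grasp the state showed 5.8 N upward on the tool, probably a fingertip brushing the bench.
- **Last wrist-camera check:** The middle of the frosted end was at about (527, 99, 137) mm. The window's centre is at about (525.5, 99.5, 80.5) mm, so the frosted end sat about 2 mm off sideways and 56 mm above. Tilt was under 0.02 rad and alignment with the window's long side within about 0.02 rad.
- **Grip and bench:** The opening held at 39 mm, with no outside force beyond noise. The other things on the bench looked unmoved in the pictures, but I did not measure them.

**Disagreements:** The lid fit left errors of up to 2 pixels. The window measured about 5 mm too large each way in the pictures, evenly on both sides, so its centre should still be good.

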